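# Lock the loose gears away in the childproof puzzle box

### The arm

A 7-joint arm with a two-finger parallel gripper is mounted at the origin on the work surface. World frame = base frame: x ahead of the robot, y to its left, z up, the work surface at z = 0. Lengths are in m, angles in rad, forces in N, time in s.
With the tool pointing down it reaches from about 0.425 to 0.95 m from the base axis. Payload 4.7 kg.
Tool frame: the origin (TCP) lies between the finger pads; the fingertips stand 25 mm ahead of it and the grasp point (between the pads) lies 6 mm ahead of it; x points along the fingers, z is the direction in which the jaws open and shut, and the axes are right-handed (so a half turn about x gives the same grasp; the last joint's range is limited). The gripper opens to 85 mm and grips with 20 to 120 N. Pads are 22 mm wide; open, the fingers measure 114 mm over their backs; the gripper's body (76 mm by 85 mm) begins 54 mm behind the grasp point. The pads swing forward as they close: fully open they stand 13 mm farther back than shut.
Start: joints at [-1.201, 0.469, -0.049, 1.532, 0.024, 1.141, -0.082], TCP at [0.262, 0.622, 0.256] pointing down, gripper open.
Joint ranges: [-2.59, 2.59], [-0.33, 1.99], [-1.39, 1.29], [0.1, 2.45], [-1.04, 4.18], [0.21, 1.99], [-2.66, 2.66]. Speed limits (rad/s): [2.57, 2.57, 3.14, 3.14, 3.14, 3.14, 3.14].

### API

Orientations are given as a 3x3 rotation matrix whose columns are the frame's x, y, z axes.
In Python, from rig import * gives the robot as it stands. Calls block until the motion is done:
- movep(position, orientation): joint-space move of the TCP to a pose.
- move_l(position, attitude=None, feed=0.15, until_force=None): straight line of the TCP; attitude=None keeps the orientation; feed is the mean speed in m/s. With until_force (N) it stops when the force on the tool has changed by that much, and returns True; else False.
- move_joints(angles): joint-space move.
- command_gripper(opening, newtons=None): finger opening in m; newtons is the grip in N (None keeps the last); returns when the fingers have stopped.
- sleep(seconds).
- inverse_kinematics(position, orientation): joint angles nearest the present ones, or None.
- sense(): the state.
- camera(name): name is "scene" or "top" or "wrist"; returns (picture, depth): 420x560x3 uint8, red, green, blue; 420x560 float32, m along the optical axis (not along the pixel's ray), 0 where there is no reading.
- camera_params(name): a dict with "K" (3x3 intrinsics, pixels), "dist" ([k1, k2, p1, p2, k3] as OpenCV has them; the pictures are not rectified), "position" and "rotation" of the camera in the world; the wrist camera has in their place "tool_from_camera" (4x4, takes a point from camera to tool coordinates, whose origin is the TCP and whose axes are the tool frame's). Camera axes: x right, y down, z forward; pixel columns grow to the right and rows downward; lengths in m; the calibration is good to about 2 mm. A picture is of the moment at which its call begins: read the wrist's pose just before it. camera_params takes no time and is no camera call.
A pose or a line that the arm cannot do raises Unreachable and nothing moves.
- finish_job(): hands the job in, once; it reports no verdict.
The state is a dict: "time_s": time; "joint_pos": joint angles; "qd": joint speeds; "joint_efforts": joint torques, N m; "position": TCP position; "tcp_rot": TCP orientation; "wrist_force": force on the tool from outside, world axes, zero at the start; "ft_torque": the same for the moment, N m; "finger_gap": finger opening in m.
Only numpy, scipy, OpenCV 4.12 (cv2) and the standard library are available. Lean on these libraries where they do the work, as an engineer would, in place of code of your own. Each camera call takes 0.05 s, during which the arm holds its last target. There are 200 camera calls.

### The job

Put all the loose plastic gears away in the childproof puzzle box: lift the lid off the keyhole by its knob and set it flat on the cork mat, then use the yellow pin tool to hold the recessed red button down while you push the cover fully open with it. Once every gear is down in the compartment, with the cover still open, push the cover fully shut so that it latches. Leave the pin tool standing upright in its stand again, and at the last lay the lid flat and centred over the keyhole again. Leave the toy fire engine, the teether ring and the cup where they are.

Things in the scene. Friction and masses are not known exactly. Their poses are not given: they have to be found in the camera images.
- box: wooden puzzle box, fixed, perhaps turned a little: x -87 to 103, y -135 to 135 mm, 92 mm high; brass and coloured inlays on its -x face. Origin on its underside, z up. Open-topped compartment at its -y end: x -75 to 75, y -127 to -3 mm, floor 8 mm and wall tops 80 mm high; the +y end is a closed deck. Dark rails (tops 92 mm high) run along y, from x = 81 mm outwards either side, beside the cover
- compartment (a point): centre of the compartment's floor (8 mm above the bench); axes as the box's
- cover (a joint): blue sliding cover: travel in m along the box's +y; 0 = shut, 0.128 = fully open (over the deck). Friction 2.5 N; stays where left. Shut, it is latched: it opens only with the button held down 7 mm or more until past 60 mm (let go earlier, a second tooth stops it near 45 mm: press again). Pushed shut it needs no button: it clicks past both teeth with up to about 10 N and latches by itself
- keyhole (a point): centre of the top face of the white square boss on the cover, 121 mm above the bench (moves with the cover). The boss is 56 x 56 mm and stands 30 mm above the cover's top (which is 91 mm above the bench). In its middle is a square hole, 18 mm wide; axes as the box's
- button (a joint): red round release button down in the keyhole, moves with the cover: depth pressed in m, 0 = up, 0.008 = fully down. Spring: 1.6 N to start, 4.8 N fully down. It also dips while the cover clicks past a tooth.
- button_top (a point): centre of the button's top face (15 mm across); 14 mm below the boss's top when up
- lid_knob (a point): loose round lid lying flat on the boss at first, over the keyhole: dark wooden disc 70 mm across, 10 mm thick, with an orange round knob on top, 28 mm diameter and 30 mm tall. This point is the knob's centre, 25 mm above the lid's underside; z up out of the knob
- pin_grip (a point): loose pin tool, upright in its stand at first: chunky yellow cylinder handle 34 mm diameter, 60 mm long, with a steel pin of 10 mm diameter and 45 mm length below it. This point is the centre of the handle, 75 mm above the pin's tip; z along the tool, from tip to handle
- pin_tip (a point): the end of the steel pin, on the tool's axis
- stand_top (a point): pin stand, a wooden block with a red foot, fixed: 70 x 70 x 50 mm high; this point is the centre of its top face, 50 mm above the bench. A square hole 24 mm wide goes down through it; the tool hangs in it with the handle's flat lower end resting on the top face
- mat: round cork mat fixed on the bench, 130 mm across, 3 mm thick; origin at the centre of its underside
- gear_lime_mid (a point): loose lime green plastic gear with a hub, lying flat on the bench at first: toothed disc 60 mm across, 14 mm thick, with a round hub of 26 mm diameter standing on it up to 42 mm above its underside. This point is on its axis, 21 mm above its underside. Two or three of the four gears are present in a run; the others are absent.
- gear_red_mid (a point): loose red plastic gear with a hub, lying flat on the bench at first: toothed disc 60 mm across, 14 mm thick, with a round hub of 26 mm diameter standing on it up to 42 mm above its underside. This point is on its axis, 21 mm above its underside. Two or three of the four gears are present in a run; the others are absent.
- gear_purple_mid (a point): loose purple plastic gear with a hub, lying flat on the bench at first: toothed disc 60 mm across, 14 mm thick, with a round hub of 26 mm diameter standing on it up to 42 mm above its underside. This point is on its axis, 21 mm above its underside. Two or three of the four gears are present in a run; the others are absent.
- gear_orange_mid (a point): loose orange plastic gear with a hub, lying flat on the bench at first: toothed disc 60 mm across, 14 mm thick, with a round hub of 26 mm diameter standing on it up to 42 mm above its underside. This point is on its axis, 21 mm above its underside. Two or three of the four gears are present in a run; the others are absent.
- engine: bystander: black toy fire engine, 115 x 54 x 64 mm; origin at the centre of its underside
- teether: bystander: pale green teether ring, 80 mm across, 12 mm high; origin at the centre of its underside
- cup: bystander: orange play cup, 70 mm across, 60 mm high; origin at the centre of its underside
Things that resemble listed ones, but are neither listed nor needed, are in the scene too. What is shaped like the part that bears pin_grip but pink or purple is not meant. Several things have the shape of the mat; the one meant has the colours described above.

How it is judged:
By the outcome, as a careful person would: the job done as asked, in the order asked, and still so for the second after the job is handed in, with the robot touching nothing.
Of gear_lime, gear_red, gear_purple, gear_orange only 2 to 3 are there at a start; the rules pass over those that are not, and their reading is None.
At some moment in a run one of gear_lime, gear_red, gear_purple, gear_orange may be knocked a few centimetres aside while the robot is not near it.
It also fails if it takes over 210 s, if anything falls off the work surface, if the arm or the gripper's body presses on something with over 40 N, if the wrist force passes 120 N, or if a joint passes its speed limit or range.

## Working session

There is one attempt and no reset: what is moved stays moved. The work goes in short steps, each a Python script; the robot and the scene stay as the last script left them, time stands still between calls to the robot, and variables do not carry over. Pictures are saved under pics/ and viewed, about 12 in all and at most 16, crops included, and the job is handed in when it is done.

```bash
ls; mkdir -p pics; python3 - <<'E'
from rig import *
import cv2,numpy as np
np.set_printoptions(precision=4,suppress=True)
for n in("scene","top"):
    im,d=camera(n); cv2.imwrite(f"pics/{n}0.png",im[...,::-1]); np.save(f"pics/{n}0.npy",d); print(n,camera_params(n))
print(camera_params("wrist")); print(sense())
E
```

```text
pics
scene {'K': array([[381.2156,   0.    , 271.6347],
       [  0.    , 381.2156, 204.0874],
       [  0.    ,   0.    ,   1.    ]]), 'dist': array([-0.0684,  0.    ,  0.    ,  0.    ,  0.    ]), 'position': array([1.3697, 0.2827, 0.7942]), 'rotation': array([[-0.3041,  0.603 , -0.7375],
       [ 0.9526,  0.1819, -0.2441],
       [-0.013 , -0.7767, -0.6297]])}
top {'K': array([[431.3163,   0.    , 283.7102],
       [  0.    , 431.3163, 220.3314],
       [  0.    ,   0.    ,   1.    ]]), 'dist': array([0.0396, 0.    , 0.    , 0.    , 0.    ]), 'position': array([0.4381, 0.0317, 1.258 ]), 'rotation': array([[-0.0114, -0.9899,  0.1416],
       [-0.9999,  0.0116,  0.0004],
       [-0.0021, -0.1416, -0.9899]])}
{'K': array([[300.7948,   0.    , 281.9858],
       [  0.    , 300.7948, 206.9722],
       [  0.    ,   0.    ,   1.    ]]), 'dist': array([-0.0583,  0.    ,  0.    ,  0.    ,  0.    ]), 'tool_from_camera': array([[ 0.0002, -0.2843,  0.9587, -0.1185],
       [-0.0009, -0.9587, -0.2843,  0.0715],
       [ 1.    , -0.0008, -0.0004, -0.0003],
       [ 0.    ,  0.    ,  0.    ,  1.    ]])}
{'time_s': 0.1, 'joint_pos': array([-1.2009,  0.4694, -0.0486,  1.5336,  0.0241,  1.141 , -0.0823]), 'qd': array([-0.0017,  0.0004, -0.0009, -0.0036,  0.0003, -0.0005,  0.0008]), 'joint_efforts': array([ -0.    , -51.151 ,  -0.0474, -23.8389,   0.0108,   0.0044,
         0.    ]), 'position': array([0.2619, 0.6216, 0.2553]), 'tcp_rot': array([[-0.0007, -0.9215,  0.3883],
       [-0.0017,  0.3883,  0.9215],
       [-1.    , -0.    , -0.0018]]), 'wrist_force': array([ 0.2844, -0.2846,  0.3658]), 'ft_torque': array([-0.0479,  0.0003,  0.0166]), 'finger_gap': 0.08519894606147942}
```

View pics/top0.png

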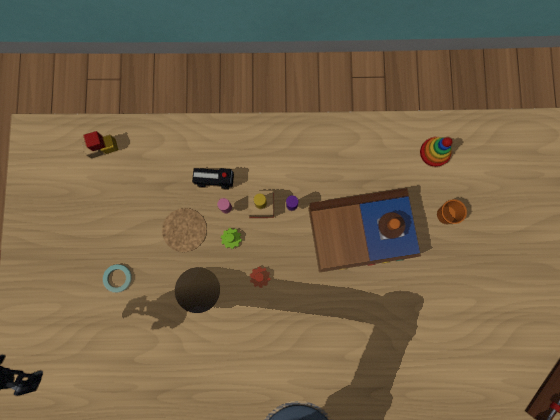

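View pics/scene0.png

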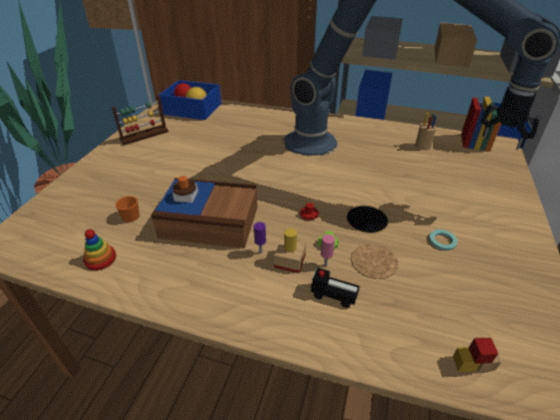

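Candidates, by pixel in the top view:
- **Pin tool:** yellow (260,201) is the one meant. Pink (224,206) and purple (292,203) are decoys.
- **Mat:** cork (184,229) is the one meant. The dark disc (197,290) is a decoy.
- **Gears:** lime (231,238) and red (259,277).
- **Orange:** the knob (394,224) is the one meant. The cup (453,211) is a bystander.

I'll check these in a close crop while localizing.

```bash
cat > h.py <<'E'
from rig import *
import cv2,numpy as np
np.set_printoptions(precision=4,suppress=True)
def pose(n,s=None):
    p=camera_params(n)
    if n=="wrist":
        s=s or sense(); T=np.eye(4);T[:3,:3]=s["tcp_rot"];T[:3,3]=s["position"]
        T=T@p["tool_from_camera"]; return p,T[:3,:3],T[:3,3]
    return p,p["rotation"],p["position"]
def cast(P,uv,z):
    p,R,t=P; uv=np.asarray(uv,float).reshape(-1,1,2)
    n=cv2.undistortPoints(uv,p["K"],p["dist"])[:,0]
    d=np.c_[n,np.ones(len(n))]@R.T
    return t+d*((z-t[2])/d[:,2])[:,None]
def cloud(P,depth):
    p,R,t=P; h,w=depth.shape
    g=np.stack(np.meshgrid(np.arange(w),np.arange(h)),-1).reshape(-1,1,2).astype(float)
    n=cv2.undistortPoints(g,p["K"],p["dist"])[:,0]
    X=(np.c_[n,np.ones(len(n))]*depth.reshape(-1,1))@R.T+t
    X[depth.ravel()==0]=np.nan
    return X.reshape(h,w,3)
def shot(n,name=None):
    P=pose(n); im,d=camera(n)
    if name: cv2.imwrite(f"pics/{name}.png",im[...,::-1])
    return P,im,cloud(P,d)
HUE={"lime":(36,60),"red":(172,8),"yellow":(22,32),"orange":(5,14),"purple":(125,145),"pink":(150,170),"blue":(100,120)}
def mask(im,c,smin=120,vmin=50):
    h,s,v=cv2.split(cv2.cvtColor(im,cv2.COLOR_RGB2HSV)); a,b=HUE[c]
    m=((h>=a)&(h<=b)) if a<b else ((h>=a)|(h<=b))
    return (m&(s>=smin)&(v>=vmin)).astype(np.uint8)
def blobs(m,amin=15):
    n,l,st,c=cv2.connectedComponentsWithStats(m)
    return [(c[i],st[i],l==i) for i in range(1,n) if st[i,4]>=amin]
def down(yaw): # jaws open along direction yaw (from world x), tool x down
    z=np.array([np.cos(yaw),np.sin(yaw),0]);x=np.array([0,0,-1.]);return np.c_[x,np.cross(z,x),z]
E
python3 - <<'E'
from h import *
im=cv2.imread("pics/top0.png")[...,::-1].copy();P=pose("top");X=cloud(P,np.load("pics/top0.npy"))
for c in HUE:
    for ce,st,m in blobs(mask(im,c)):
        q=X[m]; q=q[np.isfinite(q[:,2])]
        if len(q): print(c,ce.round(1),st[4],"med",np.median(q,0),"ztop",np.percentile(q[:,2],90))
def rect(m,label):
    pts=X[m][:,:2].astype(np.float32)
    print(label,len(pts),cv2.minAreaRect(pts*1000))
Z=X[...,2]
roi=np.zeros(Z.shape,bool);roi[180:280,300:430]=1
rect(roi&(Z>.075)&(Z<.1),"boxtop"); rect(roi&(mask(im,"blue",100,30)>0)&(Z>.08),"cover")
rect(roi&(Z>.145),"knob");
for z in(.118,.125,.131,.15,.16):print(z,(roi&(Z>z)).sum())
print("bench z",np.nanmedian(Z[300:400,50:250]),"deck",np.nanmedian(Z[230:245,330:350]))
crop=cv2.resize(im[150:310,150:470],None,fx=2.5,fy=2.5,interpolation=cv2.INTER_CUBIC)
cv2.imwrite("pics/crop0.png",np.clip(crop[...,::-1]*1.6,0,255))
E
```

```text
lime [230.9 238. ] 299 med [0.5641 0.1847 0.0151] ztop 0.04148180397417003
red [ 91.6 139.3] 202 med [0.8436 0.5701 0.0797] ztop 0.0830991809499324
red [447.1 141.5] 75 med [ 0.8153 -0.4173  0.1101] ztop 0.11438476745923368
red [429.6 156.3] 186 med [ 0.7942 -0.392   0.0178] ztop 0.023011609256330945
red [223.8 174.2] 20 med [0.7413 0.1997 0.0717] ztop 0.07445741777741197
red [258.5 217. ] 18 med [0.6272 0.106  0.0116] ztop 0.014522051731317643
red [258.5 276.6] 221 med [0.4533 0.1053 0.0154] ztop 0.04346191896662926
red [554.9 406.5] 65 med [ 0.1142 -0.6657  0.0588] ztop 0.06461121812420956
yellow [109.  144.7] 162 med [0.8403 0.5397 0.0377] ztop 0.04272144656389924
yellow [436.1 150.4] 124 med [ 0.8031 -0.4025  0.0528] ztop 0.05659977166155699
yellow [259.8 200.5] 145 med [0.658  0.0959 0.1097] ztop 0.11311287886909756
orange [273.   83.1] 25941 med [ 1.4065  0.0784 -0.75  ] ztop -0.7427043449522803
orange [ 85.6 141.9] 19 med [0.8414 0.5902 0.0768] ztop 0.08105583187681997
orange [433.4 152.5] 204 med [ 0.8018 -0.4     0.0338] ztop 0.03829506046239935
orange [449.5 139.4] 16 med [
[... 615 characters left out ...]
145.5] 53 med [ 0.81   -0.4103  0.0872] ztop 0.0917176928379504
blue [389.  226.1] 1922 med [ 0.5853 -0.2538  0.0912] ztop 0.09408427028192756
boxtop 6307 ((579.2222900390625, -187.5762939453125), (190.11341857910156, 272.7838134765625), 8.214868545532227)
cover 2181 ((581.9676513671875, -254.3597412109375), (159.0441436767578, 135.73524475097656), 8.640256881713867)
knob 114 ((583.7642211914062, -250.251708984375), (26.857385635375977, 27.502004623413086), 43.94590759277344)
0.118 594
0.125 575
0.131 346
0.15 107
0.16 73
bench z 0.0004359186660503056 deck 0.08020992761447976[ WARN:0@0.143] global loadsave.cpp:1063 imwrite_ Unsupported depth image for selected encoder is fallbacked to CV_8U.
```

View pics/crop0.png

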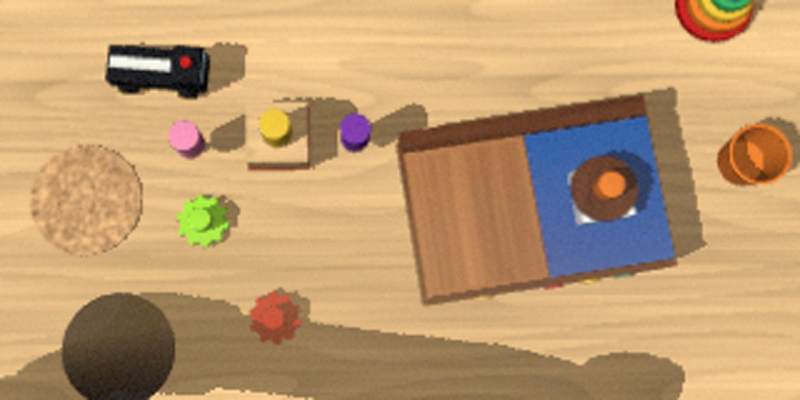

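The crop confirms the choices: yellow tool in the stand (crop 275,127), cork mat (87,200), lime gear (203,220), red gear (275,318) and the lid on the cover (603,187). No third gear is visible. Next is a wrist look at the lid.

```bash
cat >> h.py <<'E'
YAW=np.radians(8.4)
def ori(p,yaw):
    q0=sense()["joint_pos"];best=None
    for k in(0,np.pi,-np.pi):
        R=down(yaw+k);q=inverse_kinematics(p,R)
        if q is not None:
            c=np.abs(np.array(q)-q0).max()+ (5 if abs(q[6])>2.5 else 0)
            if best is None or c<best[0]: best=(c,R)
    return best[1]
def over(x,y,z,yaw,zt=.30):
    p=sense()["position"]
    if p[2]<zt-.005: move_l([p[0],p[1],zt],feed=.25)
    R=ori([x,y,max(z,zt)],yaw); movep([x,y,max(z,zt)],R)
    if z<zt-.001: move_l([x,y,z],feed=.2)
def top_at(X,m,zt,tol=.006):
    ok=m&(np.abs(X[...,2]-zt)<tol); return ok
def circ(P,X,m,zt,tol=.006):
    "centre and diameter of the largest top-face blob, ray cast to height zt"
    b=blobs(top_at(X,m>0,zt,tol).astype(np.uint8)); 
    if not b: return None
    mm=max(b,key=lambda k:k[1][4])[2].astype(np.uint8)
    c=max(cv2.findContours(mm,cv2.RETR_EXTERNAL,cv2.CHAIN_APPROX_NONE)[0],key=len)[:,0].astype(float)
    q=(cast(P,c,zt)[:,:2]*1000).astype(np.float32); (a,b_),r=cv2.minEnclosingCircle(q)
    M=cv2.moments(c.astype(np.float32).reshape(-1,1,2)) ; g=cast(P,[[M["m10"]/M["m00"],M["m01"]/M["m00"]]],zt)[0,:2]
    return np.array([a,b_])/1000,2*r,g
E
python3 - <<'E'
from h import *
over(.582,-.25,.33,YAW+np.pi/2,.33); sleep(.3)
P,im,X=shot("wrist","w1")
print(circ(P,X,mask(im,"orange"),.161)); print(sense()["time_s"],sense()["joint_pos"])
Z=X[...,2]; v=im.max(2);s=im.min(2)
ring=(np.abs(Z-.131)<.006); print("lid",circ(P,X,ring,.131))
ct=(np.abs(Z-.0915)<.006); q=X[ct][:,:2].astype(np.float32)*1000; print("rect",cv2.minAreaRect(q))
cv2.imwrite("pics/w1.png",np.clip(im[...,::-1]*1.5,0,255).astype(np.uint8))
# mat and tool from top/scene
P,im,X=shot("top"); print("yellow",circ(P,X,mask(im,"yellow"),.110,.01))
Z=X[...,2];roi=np.zeros(Z.shape,np.uint8)
hsv=cv2.cvtColor(im,cv2.COLOR_RGB2HSV); 
for c in("lime","red"): print(c,circ(P,X,mask(im,c),.042))
E
```

```text
(array([ 0.5881, -0.2511]), 28.318328857421875, array([ 0.5882, -0.2507]))
4.1333 [-0.3304  0.482   0.99    1.5829 -0.4136  1.3025 -0.7053]
lid (array([ 0.5872, -0.2509]), 69.01753997802734, array([ 0.588 , -0.2511]))
rect ((614.4508056640625, -199.899658203125), (272.345947265625, 549.550537109375), 14.245478630065918)
yellow (array([0.6608, 0.0974]), 34.19792175292969, array([0.6603, 0.0975]))
lime (array([0.566 , 0.1863]), 26.18935775756836, array([0.5661, 0.1872]))
red (array([0.4532, 0.1034]), 24.520999908447266, array([0.4534, 0.1037]))
```

View pics/w1.png

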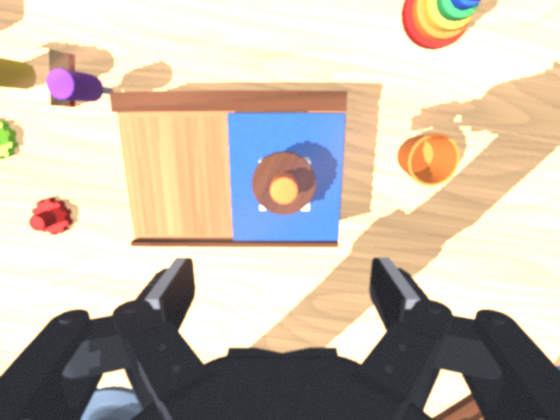

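```bash
python3 - <<'E'
from h import *
move_l([.587,-.251,.235],feed=.2); sleep(.2)
P,im,X=shot("wrist"); r=circ(P,X,mask(im,"orange"),.161); print(r)
c=r[0]
command_gripper(.055,40)
move_l([c[0],c[1],.160],feed=.12)
command_gripper(.0,40); s=sense(); print("gap",s["finger_gap"],s["position"],s["wrist_force"])
move_l([c[0],c[1],.21],feed=.1); s=sense(); print("gap",s["finger_gap"],s["wrist_force"])
move_l([c[0],c[1],.30],feed=.2)
movep([.60,.30,.30],ori([.60,.30,.3],np.pi/2)); sleep(.2)
P,im,X=shot("wrist","w2"); print(sense()["time_s"])
E
```

```text
(array([ 0.5882, -0.2507]), 28.590667724609375, array([ 0.5887, -0.2509]))
gap 0.026136851944752508 [ 0.5887 -0.2511  0.1611] [0.1811 0.6869 3.7418]
gap 0.02672137898525742 [ 0.0372 -0.931  -0.9462]
10.0833
```

View pics/w2.png

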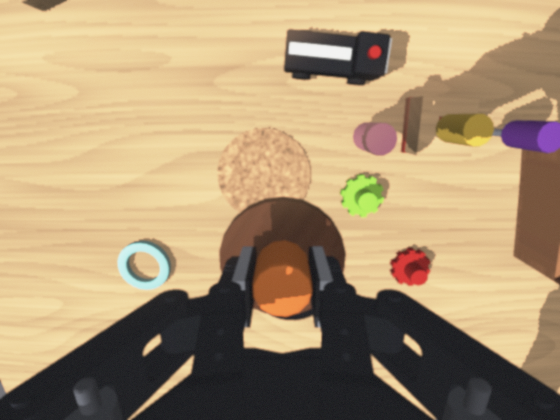

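The lid is held. The cork mat is at about (265,173), partly behind the lid, and the scene is unchanged.

```bash
python3 - <<'E'
from h import *
a=cast(pose("wrist"),[[265,173]],.003)[0];b=cast(pose("top"),[[184.3,229.3]],.003)[0];print(a,b)
c=a
R=sense()["tcp_rot"]
movep([c[0],c[1],.2],R); move_l([c[0],c[1],.07],feed=.15)
print(move_l([c[0],c[1],.040],feed=.03,until_force=4)); print(sense()["position"])
command_gripper(.055,40); p=sense()["position"]; move_l([p[0],p[1],.3],feed=.25); sleep(.1)
P,im,X=shot("wrist"); print("knob",circ(P,X,mask(im,"orange"),.043))
# tool
over(.655,.0975,.30,YAW+np.pi/2); sleep(.2)
P,im,X=shot("wrist"); print("yellow",circ(P,X,mask(im,"yellow"),.110),sense()["time_s"])
P,im,X=shot("top","t1");
E
```

```text
[0.5993 0.3224 0.003 ] [0.5945 0.3234 0.003 ]
True
[0.599  0.3224 0.0431]
knob (array([ 0.5518, -0.0545]), 168.11691284179688, array([ 0.5428, -0.0557]))
yellow (array([0.6645, 0.0977]), 33.07307815551758, array([0.6643, 0.0979])) 15.3083
```

View pics/t1.png

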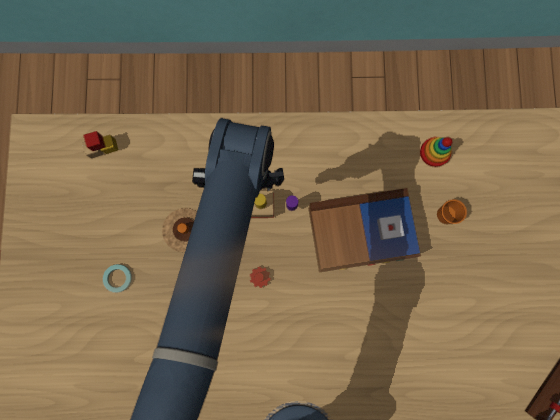

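```bash
python3 - <<'E'
from h import *
Ry=YAW+np.pi/2
over(.582,-.2505,.311,Ry,.311); sleep(.3)
P,im,X=shot("wrist","w3"); Z=X[...,2]
hsv=cv2.cvtColor(im,cv2.COLOR_RGB2HSV)
m=((np.abs(Z-.121)<.006)).astype(np.uint8)
bb=max(blobs(m),key=lambda b:b[1][4])[2].astype(np.uint8)
cs,hi=cv2.findContours(bb,cv2.RETR_CCOMP,cv2.CHAIN_APPROX_NONE)
for c in cs:
    if len(c)>15:
        q=(cast(P,c[:,0].astype(float),.121)[:,:2]*1000).astype(np.float32); print(len(c),cv2.minAreaRect(q))
# box rect from shape: cover blue + rails
print("btn",circ(P,X,mask(im,"red"),.107,.01),sense()["position"])
roi=(np.abs(Z-.086)<.012)&(np.linalg.norm(X[...,:2]-[.58,-.19],axis=-1)<.2)
print("boxtop",cv2.minAreaRect(X[roi][:,:2].astype(np.float32)*1000))
cv2.imwrite("pics/w3c.png",cv2.resize(im[80:300,130:400,::-1],None,fx=2.5,fy=2.5))
E
```

```text
205 ((583.3065795898438, -252.37339782714844), (56.220890045166016, 55.919551849365234), 8.17297077178955)
66 ((584.3253173828125, -252.12692260742188), (18.323575973510742, 19.056232452392578), 8.445385932922363)
btn (array([ 0.5825, -0.2552]), 9.867606163024902, array([ 0.5827, -0.2556])) [ 0.5824 -0.2498  0.3109]
boxtop ((582.5507202148438, -166.48065185546875), (199.5400390625, 312.42486572265625), 7.445780277252197)
```

View pics/w3c.png

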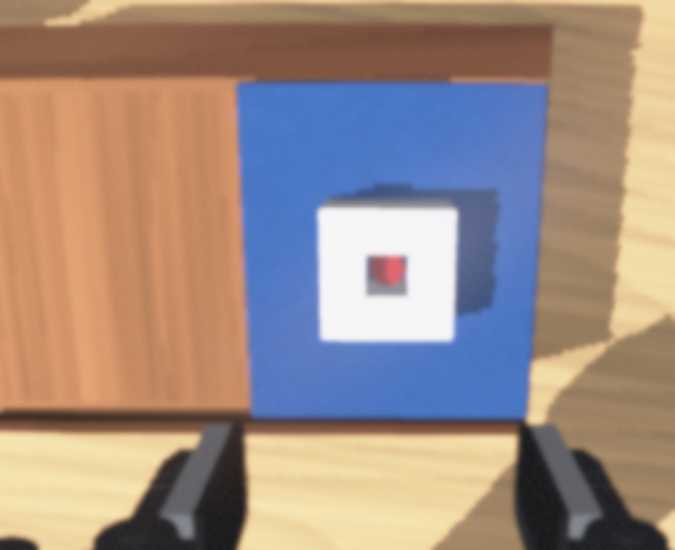

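The boss is white with the hole at about (387,276) in the crop, cast to (0.5835, -0.2523), and the red button is visible inside. Next: grasp the tool and bring it above the hole.

```bash
python3 - <<'E'
from h import *
Ry=np.radians(98.3)
over(.6645,.0978,.30,Ry); sleep(.1)
P,im,X=shot("wrist"); r=circ(P,X,mask(im,"yellow"),.110); print("yellow",r); c=(r[0]+r[2])/2
command_gripper(.06,60)
move_l([*c,.13],feed=.2); move_l([*c,.090],feed=.08)
command_gripper(0,60); s=sense(); print(s["finger_gap"],s["position"],s["wrist_force"])
p=s["position"]
move_l([p[0],p[1],.2],feed=.12); move_l([p[0],p[1],.30],feed=.2)
k=np.array([.5835,-.2523])
movep([*k,.30],ori([*k,.3],Ry)); move_l([*k,.225],feed=.15); sleep(.2)
s=sense();print(s["position"],s["finger_gap"],s["wrist_force"],s["time_s"])
P,im,X=shot("wrist","w4"); P2,i2,_=shot("scene","s4"); P3,i3,_=shot("top","t4")
a=cv2.resize(i2[150:240,130:250],(560,420),interpolation=cv2.INTER_CUBIC)
cv2.imwrite("pics/m4.png",cv2.resize(np.hstack([im,a])[...,::-1],(800,300)))
E
```

```text
yellow (array([0.6642, 0.0978]), 32.64596176147461, array([0.6642, 0.0977]))
0.03328104176612671 [0.6648 0.0977 0.0908] [0.0766 0.3198 2.384 ]
[ 0.584  -0.2527  0.2262] 0.032837661178589606 [ 0.5288  0.1953 -0.9084] 24.9333
```

View pics/m4.png

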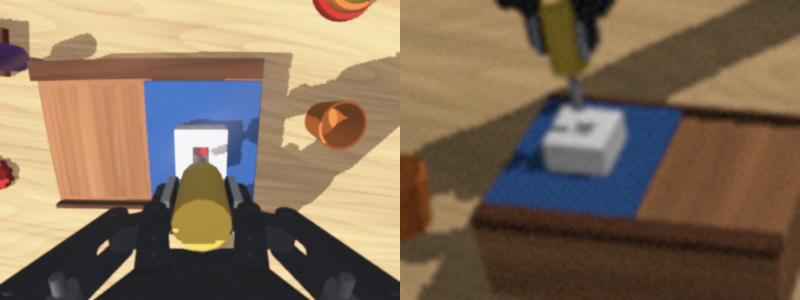

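```bash
python3 - <<'E'
from h import *
k=np.array([.5835,-.2523])
hit=move_l([*k,.198],feed=.03,until_force=3); s=sense(); print(hit,s["position"],s["wrist_force"])
if not hit:
    hit=move_l([*k,.183],feed=.015,until_force=7); s=sense(); print(hit,s["position"],s["wrist_force"],s["finger_gap"],s["time_s"])
E
```

```text
False [ 0.5836 -0.2524  0.1982] [-0.818  -0.0487 -0.8826]
True [ 0.5836 -0.2524  0.1847] [-1.0971  1.1383  4.6195] 0.032477539076338525 27.0
```

```bash
python3 - <<'E'
from h import *
a=np.radians(8.3);u=np.array([-np.sin(a),np.cos(a)])
k=np.array([.5835,-.2523])
print(move_l([*k,.1815],feed=.01,until_force=12)); s=sense();print(s["position"],s["wrist_force"])
z=.1815 if s["position"][2]<.1825 else s["position"][2]-.0008
for d in(.02,.05,.09,.125,.137):
    hit=move_l([*(k+u*d),z],feed=.05,until_force=18); s=sense();print(d,hit,s["position"],(s["position"][:2]-k)@u,s["wrist_force"],s["finger_gap"])
    if hit: break
print(s["time_s"]); P,im,X=shot("top","t5")
cv2.imwrite("pics/t5.png",cv2.resize(im[150:310,240:480,::-1],None,fx=3,fy=3))
E
```

```text
True
[ 0.5838 -0.2526  0.1846] [-1.2003  1.4407  5.6993]
0.02 False [ 0.5807 -0.2318  0.1846] 0.02067270424460275 [-1.3703 -0.1558  8.0312] 0.032805869920013074
0.05 False [ 0.5764 -0.2019  0.1845] 0.05090716663982029 [-1.461  -1.2958  9.1614] 0.032580170046386005
0.09 False [ 0.5707 -0.1625  0.1845] 0.09070266610890781 [-0.9059 -1.152   8.8482] 0.032738768200676616
0.125 False [ 0.5656 -0.1277  0.1845] 0.12586427556853225 [-0.3638 -2.1074  8.3612] 0.03266004501018994
0.137 False [ 0.5642 -0.1205  0.1847] 0.13324858449593607 [  1.854  -10.1439   1.4959] 0.03268628274612896
30.7333
```

View pics/t5.png

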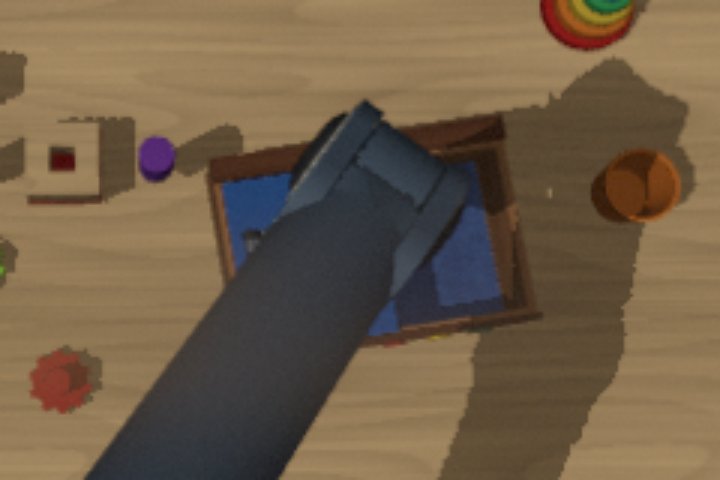

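Cover is open against its end stop and the compartment is exposed. Next is the tool back into its stand.

```bash
python3 - <<'E'
from h import *
a=np.radians(8.3);u=np.array([-np.sin(a),np.cos(a)])
p=sense()["position"]; q=p[:2]-u*.003
move_l([*q,p[2]],feed=.05); move_l([*q,.25],feed=.1); move_l([*q,.30],feed=.2)
print("stand(top)",cast(pose("top"),[[240+62/3,150+158/3]],.05))
t=np.array([.6645,.0977])
movep([*t,.30],ori([*t,.3],np.radians(98.3))); move_l([*t,.15],feed=.2)
print(move_l([*t,.0975],feed=.05,until_force=6)); print(sense()["position"])
print(move_l([*t,.0885],feed=.03,until_force=6)); s=sense();print(s["position"],s["wrist_force"])
command_gripper(.06,60); move_l([*t,.13],feed=.1); move_l([*t,.30],feed=.25)
movep([.56,.14,.32],ori([.56,.14,.32],np.pi/2)); sleep(.2)
P,im,X=shot("wrist","w6"); print("yellow",circ(P,X,mask(im,"yellow"),.110))
for c in("lime","red"): print(c,circ(P,X,mask(im,c),.042))
print(sense()["time_s"])
E
```

```text
stand(top) [[0.6624 0.0972 0.05  ]]
False
[0.6648 0.0977 0.0979]
True
[0.665  0.0977 0.0908] [-0.3416  0.6515  3.6301]
yellow (array([0.6641, 0.0975]), 33.353126525878906, array([0.6643, 0.0975]))
lime (array([0.5686, 0.1855]), 26.194347381591797, array([0.5687, 0.1855]))
red (array([0.458 , 0.1042]), 28.03965187072754, array([0.4581, 0.1039]))
38.175
```

View pics/w6.png

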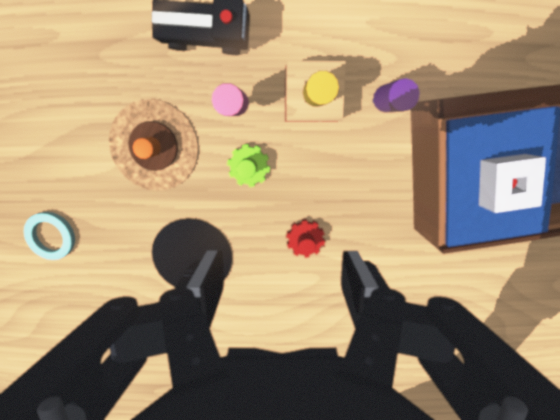

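Tool is back in the stand (322,88), lid on the cork mat (150,147), lime gear at (249,165), red gear at (306,238). The cover is open. Now the gears.

```bash
cat > gear.py <<'E'
from h import *
import sys
a=np.radians(8.3);ux=np.array([np.cos(a),np.sin(a)]);u=np.array([-np.sin(a),np.cos(a)])
C=np.array([.5835,-.2523])
def find(c):
    P,im,X=shot("wrist"); r=circ(P,X,mask(im,c),.042); print(c,r,flush=True); return None if r is None else (r[0]+r[2])/2
def gear(c,guess,dx,dy):
    over(*guess,.26,np.pi/2,.26); sleep(.15); g=find(c)
    command_gripper(.055,40)
    move_l([*g,.12],feed=.25); sleep(.1); g=find(c) if False else g
    move_l([*g,.041],feed=.12); command_gripper(0,40); s=sense(); print("gap",s["finger_gap"],s["position"])
    p=s["position"]; move_l([*p[:2],.1],feed=.12); print("lifted gap",sense()["finger_gap"])
    move_l([*p[:2],.30],feed=.25)
    t=C+ux*dx+u*dy
    movep([*t,.30],ori([*t,.3],a+np.pi/2)); move_l([*t,.12],feed=.25)
    print(move_l([*t,.052],feed=.08,until_force=8),sense()["position"],sense()["finger_gap"])
    command_gripper(.042,40); move_l([*t,.12],feed=.15); move_l([*t,.30],feed=.25); print(sense()["time_s"])
E
python3 - <<'E'
from gear import *
gear("red",[.458,.104],-.036,0)
P,im,X=shot("wrist","w7"); Z=X[...,2]
for c in("red","lime","purple","orange"): print(c,[ (b[0].round(),b[1][4],np.nanmedian(X[b[2]],0)) for b in blobs(mask(im,c),60)])
E
```

```text
red (array([0.4573, 0.1035]), 26.277379989624023, array([0.4575, 0.1035]))
gap 0.024767672806773725 [0.4579 0.1037 0.0417]
lifted gap 0.024870488608931495
False [ 0.5481 -0.2579  0.0524] 0.02452826476364936
47.775
red [(array([447.,   5.]), np.int32(441), array([ 0.7806, -0.4219,  0.0177])), (array([50., 25.]), np.int32(64), array([0.6945, 0.0622, 0.0086])), (array([158., 156.]), np.int32(96), array([ 0.5644, -0.1256,  0.1082])), (array([284., 175.]), np.int32(1396), array([ 0.5498, -0.2584,  0.0232]))]
lime []
purple [(array([39., 43.]), np.int32(1230), array([0.6604, 0.0019, 0.1053]))]
orange [(array([312.,  73.]), np.int32(3108), array([ 0.6681, -0.2742,  0.0916])), (array([123.,  62.]), np.int32(1250), array([ 0.6522, -0.0778,  0.093 ])), (array([445., 132.]), np.int32(3285), array([ 0.6335, -0.4574,  0.0359])), (array([319., 205.]), np.int32(871), array([ 0.5178, -0.3198,  0.0808])), (array([146., 226.]), np.int32(182), array([ 0.478 , -0.104 ,  0.0931])), (array([297., 226.]), np.int32(253), array([ 0.5037, -0.2832,  0.0928]))]
```

View pics/w7.png

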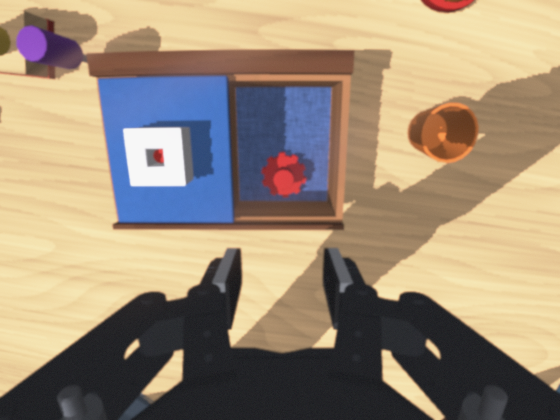

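The red gear is in the compartment at (284,175), flat on the floor. Lime gear next.

```bash
python3 - <<'E'
from gear import *
gear("lime",[.5686,.1855],.036,0)
# look with both fixed cameras from a retracted pose, to seek any third gear
over(.45,-.10,.40,np.pi/2,.40)
P,im,X=shot("wrist"); P2,i2,X2=shot("scene"); P3,i3,X3=shot("top")
print([(c,[(b[0].round(),b[1][4],np.nanmedian(X3[b[2]],0)) for b in blobs(mask(i3,c),40)]) for c in("lime","red","purple")])
cv2.imwrite("pics/m8.png",np.vstack([cv2.resize(i2[90:340],(660,295)),cv2.resize(i3[100:330,60:560],(660,304))])[...,::-1])
E
```

```text
lime (array([0.5699, 0.1869]), 26.172319412231445, array([0.57 , 0.187]))
gap 0.024872263047115387 [0.5706 0.187  0.0419]
lifted gap 0.024552847394900473
False [ 0.6194 -0.2475  0.0525] 0.02493343558083589
58.775
[('lime', [(array([381., 219.]), np.int32(308), array([ 0.6128, -0.2453,  0.0235]))]), ('red', [(array([ 92., 139.]), np.int32(201), array([0.8438, 0.5701, 0.0799])), (array([447., 141.]), np.int32(75), array([ 0.8153, -0.4177,  0.1105])), (array([430., 156.]), np.int32(191), array([ 0.7939, -0.3916,  0.0176])), (array([385., 239.]), np.int32(137), array([ 0.5569, -0.2561,  0.0232])), (array([555., 406.]), np.int32(71), array([ 0.1138, -0.666 ,  0.0566]))]), ('purple', [(array([291., 202.]), np.int32(125), array([0.6531, 0.0117, 0.1049]))])]
```

View pics/m8.png

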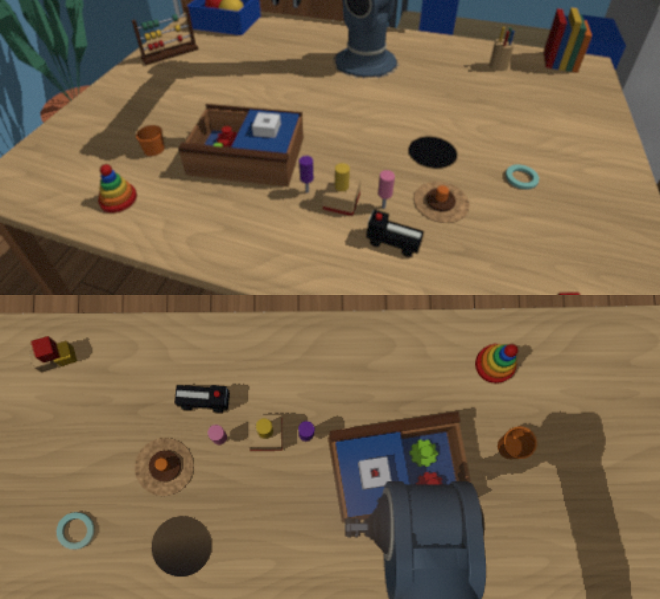

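Both gears are in the compartment, no other gear is visible, and the bystanders are undisturbed. Closing the cover with shut fingers against the boss.

```bash
python3 - <<'E'
from gear import *
P0=lambda d,z:[*(C+u*d),z]
command_gripper(0,40)
R=ori(P0(.195,.30),a); movep(P0(.195,.30),R); move_l(P0(.195,.16),feed=.2)
print(move_l(P0(.195,.122),feed=.06,until_force=5))
for d in(.15,.10,.055,.043,.030):
    hit=move_l(P0(d,.122),feed=.05,until_force=28); s=sense(); print(d,hit,(s["position"][:2]-C)@u,s["wrist_force"])
    if hit: break
d=(s["position"][:2]-C)@u
move_l(P0(d+.02,.122),feed=.1); move_l(P0(d+.02,.3),feed=.25)
command_gripper(.055,40)
movep([*C,.311],ori([*C,.311],a+np.pi/2)); sleep(.2)
P,im,X=shot("wrist","w9"); Z=X[...,2]
bb=max(blobs((np.abs(Z-.121)<.006).astype(np.uint8)),key=lambda b:b[1][4])[2].astype(np.uint8)
cs,_=cv2.findContours(bb,cv2.RETR_CCOMP,cv2.CHAIN_APPROX_NONE)
for c in cs:
    if len(c)>15: print(cv2.minAreaRect((cast(P,c[:,0].astype(float),.121)[:,:2]*1000).astype(np.float32)))
print(sense()["time_s"])
E
```

```text
False
0.15 False 0.14960563144713843 [-0.3088 -0.4325  0.1629]
0.1 False 0.10037202555512272 [0.1182 4.6133 0.2154]
0.055 False 0.0550666972426118 [ 0.1797  3.864  -1.0114]
0.043 False 0.04156181149039967 [ 0.5151  0.8336 -0.5012]
0.03 True 0.03911350133258127 [ 0.5996  1.2992 -0.2159]
((583.3571166992188, -252.47787475585938), (55.16676712036133, 55.648399353027344), 8.285469055175781)
((583.9998168945312, -252.588623046875), (18.41678237915039, 18.846975326538086), 7.800080299377441)
71.375
```

View pics/w9.png

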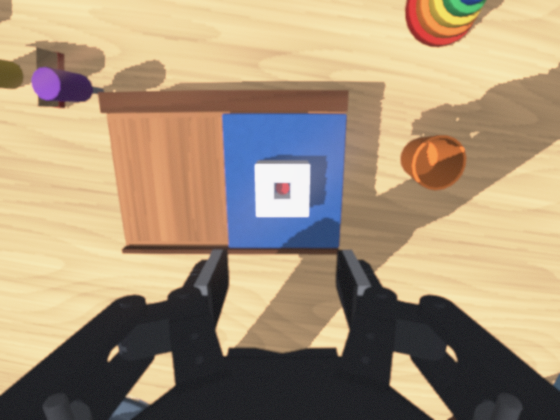

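The cover is back at its original shut position, to within 0.2 mm. I'll test the latch with a gentle tug, then fetch the lid.

```bash
python3 - <<'E'
from gear import *
P0=lambda d,z:[*(C+u*d),z]
command_gripper(0,40)
movep(P0(-.065,.30),ori(P0(-.065,.30),a)); move_l(P0(-.065,.122),feed=.15)
hit=move_l(P0(-.030,.122),feed=.02,until_force=7); s=sense(); print("latch test",hit,(s["position"][:2]-C)@u,s["wrist_force"])
move_l(P0(-.065,.122),feed=.1); move_l(P0(-.065,.3),feed=.25); command_gripper(.055,40)
m=[.599,.322]; Ry=a+np.pi/2
movep([*m,.30],ori([*m,.3],Ry)); move_l([*m,.233],feed=.2); sleep(.2)
P,im,X=shot("wrist"); r=circ(P,X,mask(im,"orange"),.043); print("knob",r); g=(r[0]+r[2])/2
if np.linalg.norm(g-m)<.012 and 25<r[1]<31:
    move_l([*g,.10],feed=.2); move_l([*g,.0430],feed=.08); command_gripper(0,40)
    s=sense(); print(s["finger_gap"],s["position"])
    p=s["position"][:2]; off=p-g
    move_l([*p,.10],feed=.1); move_l([*p,.30],feed=.25)
    k=np.array([.5836,-.2524])+[off[0],0]
    movep([*k,.30],ori([*k,.3],Ry)); move_l([*k,.19],feed=.15)
    print(move_l([*k,.157],feed=.03,until_force=4)); s=sense();print(s["position"],s["wrist_force"])
    command_gripper(.055,40); move_l([*k,.2],feed=.08); move_l([*k,.351],feed=.2); sleep(.2)
    P,im,X=shot("wrist","w10"); print("knob",circ(P,X,mask(im,"orange"),.161),"lid",circ(P,X,np.ones(im.shape[:2]),.131))
    cv2.imwrite("pics/w10c.png",cv2.resize(im[80:300,130:400,::-1],None,fx=2.5,fy=2.5))
print(sense()["time_s"])
E
```

```text
latch test True -0.03518589391732008 [0.2809 0.0142 0.9389]
knob (array([0.5959, 0.321 ]), 27.634929656982422, array([0.5959, 0.3209]))
0.026951441662624216 [0.5964 0.3213 0.0439]
True
[ 0.5839 -0.2524  0.1618] [-0.7383 -0.3652  4.2255]
knob (array([ 0.5835, -0.2535]), 28.121023178100586, array([ 0.5833, -0.2538])) lid (array([ 0.5843, -0.2536]), 69.15017700195312, array([ 0.5834, -0.2534]))
90.55
```

View pics/w10c.png

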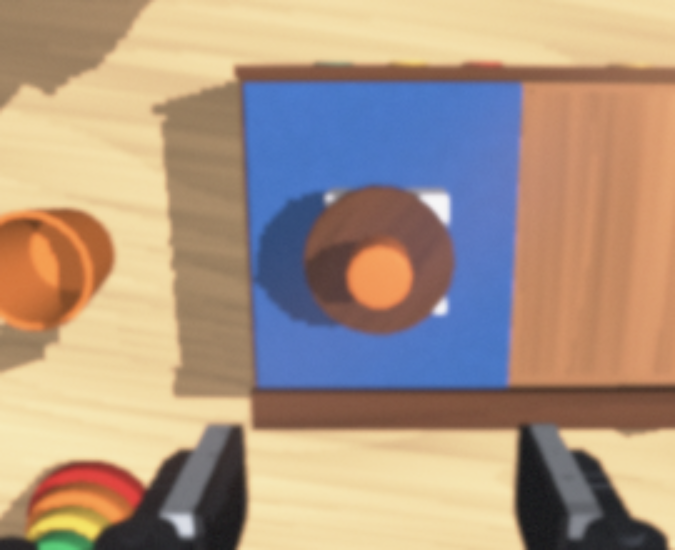

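```bash
cat > chk.py <<'E'
from gear import *
def white(P,im,X):
    hsv=cv2.cvtColor(im,cv2.COLOR_RGB2HSV)
    ok=(hsv[...,1]<60)&(hsv[...,2]>110)&(np.abs(X[...,2]-.121)<.006)
    ys,xs=np.nonzero(ok); q=cast(P,np.c_[xs,ys],.121)[:,:2]-C; b=np.c_[q@ux,q@u]*1000
    return len(b),np.percentile(b,[1,99],axis=0) if len(b) else None
def meas(tag):
    P,im,X=shot("wrist"); 
    k=circ(P,X,mask(im,"orange"),.161); l=circ(P,X,np.ones(im.shape[:2]),.131)
    f=lambda p:np.array([(p-C)@ux,(p-C)@u])*1000
    print(tag,"knob",f(k[2]),"lid",f(l[0]),f(l[2]),"boss",white(P,im,X))
    bm=mask(im,"blue",100,40)>0; q=X[bm&(np.abs(X[...,2]-.091)<.005)][:,:2]-C; b=np.c_[q@ux,q@u]*1000
    print("  cover",np.percentile(b,[.5,99.5],axis=0))
E
python3 - <<'E'
from chk import *
meas("flipped"); s=sense(); q=s["joint_pos"]; R=s["tcp_rot"]; print(q)
R2=R@np.diag([1,-1,-1]); p=[.5836,-.2524,.351]
q2=inverse_kinematics(p,R2); print(q2)
movep(p,R2); sleep(.2); meas("unflipped")
over(.45,.15,.40,np.pi/2,.4)
i1=cv2.imread("pics/t1.png")[...,::-1].copy(); P,i2,X=shot("top")
for im in(i1,i2):
    m=mask(im,"blue",100,30); m[:180]=0;m[290:]=0;m[:,:300]=0
    c=max(cv2.findContours(m,cv2.RETR_EXTERNAL,cv2.CHAIN_APPROX_NONE)[0],key=len)
    print(cv2.minAreaRect((cast(P,c[:,0].astype(float),.091)[:,:2]*1000).astype(np.float32)))
cv2.imwrite("pics/t11.png",np.hstack([cv2.resize(i[180:280,340:440,::-1],(400,400),interpolation=cv2.INTER_CUBIC) for i in(i1,i2)]))
k=circ(P,X,mask(i2,"orange"),.161);print("top knob",k)
hs=cv2.cvtColor(i1,cv2.COLOR_RGB2HSV); w=((hs[...,1]<60)&(hs[...,2]>100)).astype(np.uint8); w[:200]=0;w[250:]=0;w[:,:370]=0;w[:,415:]=0
c=max(cv2.findContours(w,cv2.RETR_EXTERNAL,cv2.CHAIN_APPROX_NONE)[0],key=len); print("top boss",cv2.minAreaRect((cast(P,c[:,0].astype(float),.121)[:,:2]*1000).astype(np.float32)))
E
```

```text
flipped knob [-0.3268 -1.4377] lid [ 0.5308 -1.4075] [-0.1724 -1.0018] boss (110, array([[-28.1096, -24.3822],
       [ 27.0093,  30.0822]]))
  cover [[-78.6042 -65.631 ]
 [ 75.6496  66.4636]]
[-0.2862  0.4505  0.9212  1.5419 -0.3635  1.3352  2.3896]
[-0.3816  0.5236  1.1149  1.5457 -0.4738  1.3749 -0.6503]
unflipped knob [ 2.6259 -0.2184] lid [ 1.5945 -0.3063] [ 2.4139 -0.6053] boss (79, array([[-27.7547, -24.4309],
       [ 27.6213,  31.0346]]))
  cover [[ -77.0876 -198.5234]
 [ 199.9431   66.7864]]
((581.190673828125, -253.5977783203125), (156.94366455078125, 134.62303161621094), 8.137361526489258)
((580.6762084960938, -249.9690399169922), (156.9525604248047, 133.4774932861328), 8.204737663269043)
top knob (array([ 0.5814, -0.2517]), 29.709672927856445, array([ 0.5817, -0.252 ]))
top boss ((580.6826171875, -254.06527709960938), (54.10232925415039, 56.47454071044922), 7.734181880950928)
```

View pics/t11.png

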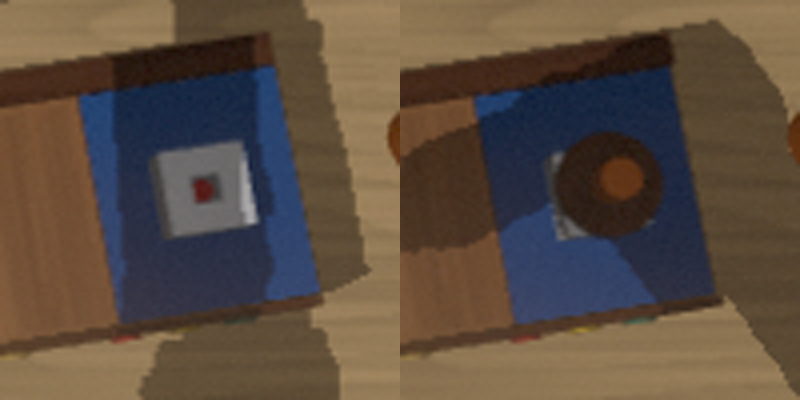

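The tug moved the cover about 3.6 mm before the latch tooth stopped it: the top view gives its centre at y −253.6 before and −250.0 now. So it is latched with play but no longer fully shut. I'll put the lid back on the mat, push the cover fully shut again, then lay the lid last.

```bash
cat > cov.py <<'E'
from chk import *
def cover_top(name=None):
    P,im,X=shot("top",name); m=mask(im,"blue",100,30); m[:180]=0;m[290:]=0;m[:,:300]=0
    c=max(cv2.findContours(m,cv2.RETR_EXTERNAL,cv2.CHAIN_APPROX_NONE)[0],key=len)
    return cv2.minAreaRect((cast(P,c[:,0].astype(float),.091)[:,:2]*1000).astype(np.float32))
E
python3 - <<'E'
from cov import *
P0=lambda d,z:[*(C+u*d),z]
R=down(a+np.pi/2); p=[.5839,-.2524]
qs=[inverse_kinematics([*p,.3],R@np.diag([1,s,s])) for s in(1,-1)]
i=int(np.argmax([q[6] for q in qs])); R=R@np.diag([1,(1,-1)[i],(1,-1)[i]]); print(qs[i]); np.save("Rf.npy",R)
movep([*p,.30],R); move_l([*p,.20],feed=.2); move_l([*p,.1612],feed=.08); command_gripper(0,40)
s=sense(); print(s["finger_gap"],s["position"]); move_l([*p,.19],feed=.1); move_l([*p,.30],feed=.25)
m=[.5964,.3213]
movep([*m,.30],R); move_l([*m,.08],feed=.25); print(move_l([*m,.040],feed=.04,until_force=4)); print(sense()["position"])
command_gripper(.055,40); move_l([*m,.10],feed=.15); move_l([*m,.3],feed=.25)
command_gripper(0,40)
Rp=ori(P0(.06,.30),a); movep(P0(.06,.30),Rp); move_l(P0(.06,.122),feed=.2)
hit=move_l(P0(.030,.122),feed=.02,until_force=25); s=sense(); d=(s["position"][:2]-C)@u; print("shut",hit,d,s["wrist_force"])
move_l(P0(.06,.122),feed=.1); move_l(P0(.06,.3),feed=.25); command_gripper(.055,40)
movep([.45,.15,.35],ori([.45,.15,.35],np.pi/2)); print(cover_top(),sense()["time_s"])
E
```

```text
[ 1.0845  0.6386 -1.1766  1.5345  0.5964  1.3698  1.5727]
0.026677734990226555 [ 0.5844 -0.2523  0.1619]
True
[0.5961 0.321  0.0439]
shut False 0.03886742251163165 [-6.1159 15.4514  5.7375]
((595.0115966796875, -250.7208251953125), (129.4240264892578, 134.6897735595703), 7.129396915435791) 115.25
```

```bash
python3 - <<'E'
from cov import *
R=np.load("Rf.npy")
def boss(tag):
    P,im,X=shot("wrist");Z=X[...,2]
    bb=max(blobs((np.abs(Z-.121)<.006).astype(np.uint8)),key=lambda b:b[1][4])[2].astype(np.uint8)
    c=max(cv2.findContours(bb,cv2.RETR_CCOMP,cv2.CHAIN_APPROX_NONE)[0],key=len)
    print(tag,cv2.minAreaRect((cast(P,c[:,0].astype(float),.121)[:,:2]*1000).astype(np.float32)),sense()["joint_pos"][6])
for k in(1,-1):
    Rk=down(a+np.pi/2)@np.diag([1,k,k]); movep([*C,.311],Rk); sleep(.2); boss(k)
print(sense()["time_s"],cover_top())
E
```

```text
1 ((582.8307495117188, -253.29147338867188), (56.043087005615234, 55.624595642089844), 8.361092567443848) 1.6201684739086304
-1 ((582.6737060546875, -253.2799072265625), (54.90583801269531, 55.843509674072266), 8.233820915222168) 1.620203261919821
117.5667 ((581.1373901367188, -253.83306884765625), (157.16098022460938, 135.12799072265625), 8.0962495803833)
```

The cover is fully shut again: top view y −253.8, against −253.6 originally. Now lay the lid, last.

```bash
python3 - <<'E'
from cov import *
R=np.load("Rf.npy"); m=[.5962,.3211]
movep([*m,.30],R); move_l([*m,.10],feed=.25); move_l([*m,.0432],feed=.08); command_gripper(0,40)
s=sense(); print(s["finger_gap"],s["position"]); move_l([*m,.10],feed=.12); move_l([*m,.30],feed=.25)
k=[.5825,-.2526]
movep([*k,.30],R); move_l([*k,.19],feed=.15); print(move_l([*k,.157],feed=.03,until_force=4)); print(sense()["position"],sense()["finger_gap"])
command_gripper(.055,40); move_l([*k,.2],feed=.08); move_l([*k,.351],feed=.2); sleep(.2)
meas("wrist A"); P,im,X=shot("wrist")
over(.45,.15,.40,np.pi/2,.4); P,it,X=shot("top"); print(cover_top()); print("top knob",circ(P,X,mask(it,"orange"),.161),"yellow",circ(P,X,mask(it,"yellow"),.110,.01))
cv2.imwrite("pics/f12.png",np.hstack([cv2.resize(im[80:300,130:400],(400,326)),cv2.resize(it[150:280,200:440],(400,326))])[...,::-1]); print(sense()["time_s"])
E
```

```text
0.026992406210217246 [0.5966 0.3214 0.044 ]
True
[ 0.5822 -0.2526  0.162 ] 0.02642463456865397
wrist A knob [-3.0023 -1.3454] lid [-1.8855 -1.2946] [-2.7522 -0.9444] boss (49, array([[-34.0482, -28.1364],
       [ 26.2412,  26.1547]]))
  cover [[-78.2081 -68.6557]
 [ 79.5325  63.1459]]
((580.9503784179688, -253.03436279296875), (156.77737426757812, 134.1020050048828), 7.841801643371582)
top knob (array([ 0.5789, -0.2515]), 29.698163986206055, array([ 0.579 , -0.2517])) yellow (array([0.6604, 0.0978]), 34.51149368286133, array([0.6603, 0.0971]))
131.475
```

View pics/f12.png

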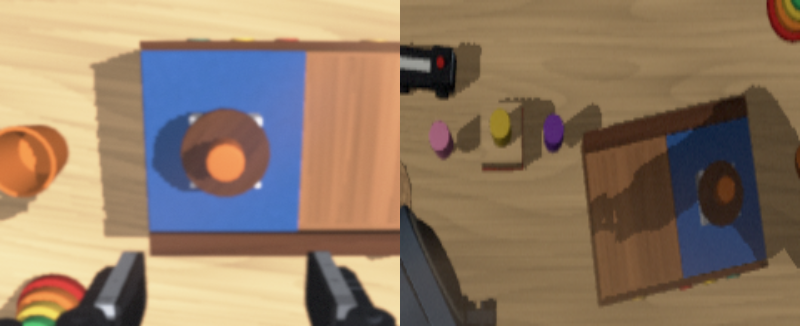

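The lid sits flat over the boss with all four white corners showing evenly, the tool stands in its stand, and the cover is shut. Handing in.

```bash
python3 -c "
from rig import *
print(finish_job(), sense()['time_s'])"
```

```text
the job is handed in; nothing more can be done
the job is handed in; nothing more can be done
```

I handed the job in at about 132 s, with the steps done in the order asked. Only two gears were present, red and lime, and both are flat on the compartment floor under the closed cover. The steps in order:
- **Opening:** The lid went flat onto the cork mat. I used the yellow pin to hold the button down and push the cover to its end stop, then stood the pin back in its stand.
- **Gears and closing:** Both gears went in with the cover open. I then pushed the cover shut and laid the lid back last.

**A check that caused extra work:** After shutting the cover I tugged it at about 7 N to test the latch. It moved about 3.6 mm and then stopped, which I take to be play against the latch tooth. I had already laid the lid by the time I noticed. I moved the lid back to the mat, pushed the cover shut to its stop again, and laid the lid a second time. I did not repeat the tug after that.

**Last checks:**
- **Cover:** Its top-view position was −253.8 mm after re-closing and −253.0 mm in the final view, where shadow and the arm limit accuracy. It was −253.6 mm before it was opened.
- **Lid:** It lies flat, but the cameras disagree slightly on centring. Both put it about 1.5 mm off in x; in y the wrist camera gives about 0 mm and the top camera about 2 mm.
- **Pin tool:** It stands in its stand, within about 1 mm of where it started.
- **Bystanders:** The fire engine, teether ring and cup looked unmoved in the pictures; I did not measure their positions.

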